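# Tip the orange bead case out of the rack

### The job

The orange bead case is wedged tightly among the others in the rack. Tip it forward by its top edge until it leans out on the brass rail, then take hold of it, lift it out and stand it gently upright, flat inside the white tray. Leave the other cases standing in their places in the rack and the paint jar where it is.

Things in the scene. Friction and masses are not known exactly. Their poses are not given: they have to be found in the camera images.
- case_orange: Orange plastic bead case to take out: a box 90 mm deep (x) x 36 mm thick (y) x 170 mm tall (z), 0.3 to 0.6 kg, centre of mass near its middle. Origin: centre of its underside; x to its rear, so the narrow spine (white label, black latch) is its -x face; z up. Starts upright in any of the rack's four places, spine to the robot, 1.5 mm gaps beside it; too deep to grip front to back.
- top_edge (a point): Middle of the orange case's upper rear edge (45 mm behind its centre, 170 mm up). Pulled forward here the case tips about its lower front edge. It balances at about 28 degrees of tilt: let go before that it drops back upright; beyond that it falls on to the rail and stays leaning.
- case_blue: Blue bead case, same shape and frame as the orange one; a neighbour in the rack that stays.
- case_green: Green bead case, same shape and frame; a neighbour in the rack that stays.
- case_purple: Purple bead case, same shape and frame; a neighbour in the rack that stays.
- rack: Wooden rack, fixed, open on top and in front, four cases side by side along its y. Origin: centre of the row, on the table; x to its rear (away from the robot), z up. Floor top at z = 12 mm; case centres at x = 0, y = -56, -19, 19, 56 mm; tops at z = 182, spines at x = -45, rear faces at x = 45 mm. Side boards 10 mm thick, 176 mm over their outsides, 70 mm high, from x = -98 to 52 mm.
- back_top (a point): Middle of the top of the rack's back board, 150 mm above the table; the board is 8 mm thick and stands 2.5 mm behind the cases. The upper 32 mm of the cases' rear faces are free above it and can be hooked from behind.
- toe (a point): Middle of the top of the toe strip (6 mm thick, 7 mm above the rack's floor) just in front of the cases; it stops a case's foot sliding forward.
- rail (a point): Middle of the axis of the rack's brass rest rail, 12 mm diameter, along the rack's y, 85 mm in front of the row's centre, 60 mm above the table. A tipped case comes to rest on it leaning about 38 degrees from upright; its upper part then stands clear in front of its neighbours.
- tray: White ceramic tray, fixed, outside 130 mm (its x) x 160 mm (its y) x 14 mm high, walls 6 mm thick, inner floor 118 x 148 mm at 6 mm above the table. Origin: centre of its underside, z up.
- jar: White paint jar with a white screw cap, 64 mm diameter, 85 mm tall, standing loose behind the tray. Origin: centre of its underside.

How it is judged (in metres and radians):
On the way, in this order (a step that is already met when the one before it is completed fails the run):
1. the orange case has been tipped forward by more than 31 degrees with its foot still in the rack (angle between case_orange's own z axis and vertical above 0.54 rad and z of case_orange in the frame of rack below 0.05 m and x of case_orange in the frame of rack above -0.04 m), for 0.3 s.
2. the orange case has been lifted clear of the rack (height (world z) of case_orange above 0.085 m and contact force between case_orange and rack below 0.01 N), for 0.1 s.
At the end, for the whole second after the job is handed in: The orange case stands upright (within 4.5 degrees), its foot flat on the tray's inner floor (underside within 3 mm of it), let go and at rest; the other three cases stand upright (within 7 degrees) within 20 mm of their places in the rack, and the jar stands within 30 mm of where it was (angle between case_orange's own z axis and vertical below 0.08 rad and z of case_orange in the frame of tray between 0.003 and 0.009 m and x of case_orange in the frame of tray between -0.055 and 0.055 m and y of case_orange in the frame of tray between -0.065 and 0.065 m and linear speed of case_orange below 0.03 m/s and contact force between case_orange and the fingers below 0.01 N and angle between each of case_blue, case_green, case_purple's own z axis and vertical below 0.12 rad and distance of each of case_blue, case_green, case_purple from where it was at the start of the episode below 0.02 m and distance of jar from where it was at the start of the episode below 0.03 m and angle between jar's own z axis and vertical below 0.1 rad); the robot touches nothing.
It fails at once if another case is tipped by more than 20 degrees or dragged more than 40 mm (angle between any of case_blue, case_green, case_purple's own z axis and vertical above 0.35 rad or distance of any of case_blue, case_green, case_purple from where it was at the start of the episode above 0.04 m).
It fails at once if the jar is knocked over (angle between jar's own z axis and vertical above 0.5 rad).
It fails at once if the orange case is dropped on the tray (falling free of the fingers there, faster than 0.4 m/s: a drop of over 8 mm) (horizontal distance between case_orange and tray below 0.12 m and contact force between case_orange and the fingers below 0.01 N and linear speed of case_orange above 0.4 m/s).
It also fails if it takes over 61 s, if anything falls off the work surface, if the arm or the gripper's body presses on something with over 40 N, if the wrist force passes 120 N, or if a joint passes its speed limit or range.

### The arm

A 6-joint arm with a two-finger parallel gripper is mounted at the origin on the work surface. World frame = base frame: x ahead of the robot, y to its left, z up, the work surface at z = 0. Lengths are in mm, angles in rad, forces in N, time in s.
With the tool pointing down it reaches from about 425 to 950 mm from the base axis. Payload 14.7 kg.
Tool frame: the origin (TCP) lies midway between the tips of the shut fingers; the grasp point (between the pads) lies 19 mm behind it; z points along the fingers, y is the line along which they close (so a half turn about z gives the same grasp; the last joint's range is limited). The gripper opens to 85 mm and grips with 20 to 120 N. Pads are 22 mm wide; open, the fingers measure 114 mm over their backs; the gripper's body (76 mm by 85 mm) begins 54 mm behind the grasp point. The pads swing forward as they close: fully open they stand 13 mm farther back than shut.
Start: joints at [-1.267, 0.48, 1.596, -0, 1.065, -0.047], TCP at [223.388, -610.402, 231.297] pointing down, gripper open.
Joint ranges: [-2.75, 2.75], [-0.82, 2.05], [0.23, 2.67], [-1.56, 4.7], [0.09, 2.69], [-2.92, 2.92]. Speed limits (rad/s): [1.89, 1.89, 2.39, 3.01, 3.01, 3.01].

### API

Orientations are given as a unit quaternion [w, x, y, z].
In Python, from rig import read_state, get_image, camera_params, sign_off, trace gives the robot as it stands.
- The arm moves only by the tool jog_arm, never from a script. Its argument "plan" is text: rows parted by semicolons, each of 7 numbers parted by spaces: the closure, from -1 (fully open) to 1 (shut), then the shift along the tool's x, y, z each as a share of 3 cm, from -1 to 1, then the turn, a rotation vector about the tool's x, y, z each as a share of 60 degrees, from -1 to 1. In form: gripper tx ty tz rx ry rz; .... A call has 1 to 8 rows; each row shifts and turns the commanded pose from where the row before left it, along the tool's axes as they then stand; what a row does not reach is not made up. A row lasts 1/12 s, in which the tool goes at most 41.7 mm and 7.16 degrees, less where a joint would pass 70% of its speed; a pose out of reach is approached as far as the arm can. A call with a number of a shift or a turn outside -1 to 1 is refused whole. A call with a gripper value outside its range is refused whole. The fingers move at their own pace and stop on an object; "grip_force" is the grip in N (left out, the last holds). Time passes only in rows, so rows that do not move let the fingers close. It gives the time, the measured TCP pose, the force, the opening and the grip force at its end, in the units of the state.
- read_state(): the state, without advancing time (a new reading comes with each control period).
- get_image(name): name is "scene" or "top"; returns (picture, depth): 400x640x3 uint8, red, green, blue; 400x640 float32, mm along the optical axis (not along the pixel's ray), 0 where there is no reading.
- camera_params(name): a dict with "intrinsics" (3x3 intrinsics, pixels), "rvec" (rotation vector, rad) and "tvec" (3), from world to camera coordinates, as OpenCV has them. Camera axes: x right, y down, z forward; pixel columns grow to the right and rows downward; lengths in mm; the calibration is good to about 2 mm. A picture is of the moment at which its call begins. camera_params takes no time and is no camera call.
- sign_off(): hands the job in; it is judged then, once.
Trained networks look in the newest picture that a camera, given by its name, has taken for a name from the list of things; names that differ only in an ending like _2 or _b are one class to them, and where a whole thing is asked for, a point or a joint stands for the part that bears it (a point fixed in the world has none). Each returns a list of dicts, best first, with "confidence" (0 to 1); they miss things now and then, are a little off and sometimes report something else, mostly with a low value. They report only what shows in the picture. A call takes as long as a camera call.
- trace(camera, thing): "pixels" (400x640 bool, what is visible of it) and "at" ([column, row] in pixels, amid what is visible of it).
The state is a dict: "clock": time; "joint_positions": joint angles; "qd": joint speeds; "joint_efforts": joint torques, N m; "eef_pos": TCP position; "ee_rot": TCP orientation; "wrist_force": force on the tool from outside, world axes, zero at the start; "moment": the same for the moment, N m; "gripper_width": finger opening in mm; "grip_force": force on a finger pad.
Only numpy, scipy, OpenCV 4.12 (cv2) and the standard library are available. Lean on these libraries where they do the work, as an engineer would, in place of code of your own. Each camera call takes 0.05 s, during which the arm holds its last target. There are 200 camera calls.

## Working session

There is one attempt and no reset: what is moved stays moved. The work goes in short steps, Python scripts to look and compute and a tool call to move; the robot and the scene stay as the last step left them, time stands still between calls to the robot, and variables do not carry over. Pictures are saved under pics/ and viewed, at most 10 in all, crops included, and the job is handed in when it is done.

Besides the shell and the picture viewer there is one more tool, called after "Emit:" in YAML: its name, and indented under it one key for each argument. jog_arm: Moves the arm, as the interface text tells. Shift numbers are shares of 3 cm and turn numbers shares of 60 degrees, none past 1 either way. Its arguments: {"type":"object","properties":{"plan":{"type":"string"},"grip_force":{"type":"number"}},"required":["plan"]}

```bash
mkdir -p pics; ls
cat > h.py <<'E'
import numpy as np, cv2
from rig import *
def cam(n):
    p=camera_params(n);K=np.array(p["intrinsics"],float);R=cv2.Rodrigues(np.array(p["rvec"],float))[0];t=np.array(p["tvec"],float).ravel()
    return K,R,t
def cloud(n,depth):
    K,R,t=cam(n);v,u=np.indices(depth.shape);
    c=np.stack([(u-K[0,2])/K[0,0]*depth,(v-K[1,2])/K[1,1]*depth,depth],-1)
    w=(c-t)@R; w[depth<=0]=np.nan
    return w
def save(n,img): cv2.imwrite("pics/"+n,img[:,:,::-1])
E
python3 - <<'E'
from h import *
print(read_state())
for n in ("scene","top"):
    im,d=get_image(n); save(n+"0.png",im); w=cloud(n,d); np.save(n+"0.npy",w)
    K,R,t=cam(n); print(n,"cam at",-R.T@t)
    for th in ("case_orange","case_blue","case_green","case_purple","rack","tray","jar"):
        for r in trace(n,th)[:1]:
            p=w[r["pixels"]]; p=p[~np.isnan(p[:,0])]
            print(th,round(r["confidence"],2),r["at"],len(p),np.percentile(p,[3,50,97],axis=0).round(0).tolist() if len(p) else None)
E
```

```text
pics
{'clock': 0.0, 'joint_positions': array([-1.26659827e+00,  4.80828178e-01,  1.59688008e+00,  2.80577646e-06,
        1.06511108e+00, -4.66083040e-02]), 'qd': array([ 1.14892821e-03,  2.29682421e-03, -6.55847036e-05, -1.53549655e-03,
       -3.22653945e-05,  6.68578511e-04]), 'joint_efforts': array([-3.73238814e-03, -9.50645971e+01, -4.30178583e+01, -7.32007102e-04,
        1.18373620e-02,  5.94003225e-06]), 'eef_pos': array([ 223.26497599, -610.00412401,  230.67245673]), 'ee_rot': array([-6.08421068e-04,  9.84656196e-01,  1.74504441e-01, -7.75605631e-05]), 'wrist_force': array([-0.04359609, -0.89871366, -0.17400919]), 'moment': array([-0.0304847 ,  0.00251997,  0.05021169]), 'grip_force': 0.0, 'gripper_width': 85.6426481456043}
scene cam at [ 474.29871764 -363.2602461   608.76830768]
case_orange 0.98 [315.7, 219.4] 1523 [[552.0, -34.0, 32.0], [575.0, -15.0, 181.0], [638.0, 9.0, 183.0]]
case_blue 0.69 [323.7, 239.1] 1785 [[559.0, -71.0, 34.0], [583.0, -51.0, 181.0], [645.0, -27.0, 183.0]]
case_green 0.95 [362.0, 286.3] 3899 [[575.0, -144.0, 59.0], [612.0, -132.0, 158.0], [663.0, 
[... 378 characters left out ...]
, 59.0], [715.0, 271.0, 86.0]]
top cam at [508.80696739  68.37016692 798.57811867]
case_orange 0.72 [349.2, 201.1] 1570 [[553.0, -28.0, 57.0], [595.0, -3.0, 180.0], [638.0, 15.0, 182.0]]
case_blue 0.62 [373.1, 196.6] 1209 [[561.0, -65.0, 168.0], [603.0, -45.0, 181.0], [646.0, -25.0, 183.0]]
case_green 0.89 [418.0, 187.4] 1149 [[576.0, -140.0, 170.0], [618.0, -119.0, 181.0], [662.0, -100.0, 183.0]]
case_purple 0.86 [395.7, 191.9] 1209 [[568.0, -104.0, 149.0], [609.0, -83.0, 180.0], [653.0, -62.0, 183.0]]
rack 0.56 [368.4, 234.8] 2675 [[511.0, -160.0, 8.0], [547.0, -66.0, 32.0], [641.0, 27.0, 136.0]]
tray 0.88 [226.3, 238.3] 5069 [[464.0, 158.0, 2.0], [525.0, 236.0, 5.0], [589.0, 309.0, 13.0]]
```

Run:
```python
from h import *
for n in ("scene","top"):
    w=np.load(n+"0.npy")
    C=[]
    for th in ("case_orange","case_blue","case_purple","case_green"):
        get=None
        r=trace(n,th)[0]; m=r["pixels"]; p=w[m]; p=p[~np.isnan(p[:,0])]; p=p[abs(p[:,2]-182)<4]
        (c,s,a)=cv2.minAreaRect(p[:,:2].astype(np.float32)); C.append(c)
        print(n,th,np.round(c,1),np.round(s,1),round(a,1),len(p))
    C=np.array(C); v=C[0]-C[3]; print("yaw",np.degrees(np.arctan2(-v[0],v[1])),np.linalg.norm(v),C.mean(0))
    r=trace(n,"tray")[0]; p=w[r["pixels"]]; p=p[~np.isnan(p[:,0])]; p=p[(p[:,2]<20)]
    print("tray",cv2.minAreaRect(p[:,:2].astype(np.float32)))
    for r in trace(n,"jar")[:1]:
        p=w[r["pixels"]]; p=p[~np.isnan(p[:,0])];p=p[p[:,2]>82]
        if len(p): print("jar",cv2.minEnclosingCircle(p[:,:2].astype(np.float32)))
```

```text
scene case_orange [598.2  -9.2] [90.3 37.3] 10.8 1007
scene case_blue [605.5 -46. ] [89.8 41.6] 12.4 1184
scene case_purple [613.3 -82.8] [90.2 42. ] 10.5 1324
scene case_green [ 620.6 -118.5] [90.5 38.1] 12.1 1474
yaw 11.535016784565977 111.54196119006473 [609.40139771 -64.15170765]
tray ((527.9891967773438, 242.64608764648438), (129.47915649414062, 178.1316375732422), 1.0385524034500122)
jar ((690.18115234375, 253.9751739501953), 29.306964874267578)
top case_orange [597.8  -9.9] [89.9 36. ] 11.7 1097
top case_blue [605.  -45.3] [90.1 38.6] 9.4 1105
top case_purple [612.4 -82. ] [89.4 38.2] 11.8 1101
top case_green [ 620.5 -119.8] [89.8 36.5] 11.7 1077
yaw 11.65188836548356 112.1857588295177 [608.91607666 -64.26114416]
tray ((527.1890869140625, 237.160400390625), (135.9813232421875, 166.09393310546875), 1.2022696733474731)
```

View pics/scene0.png

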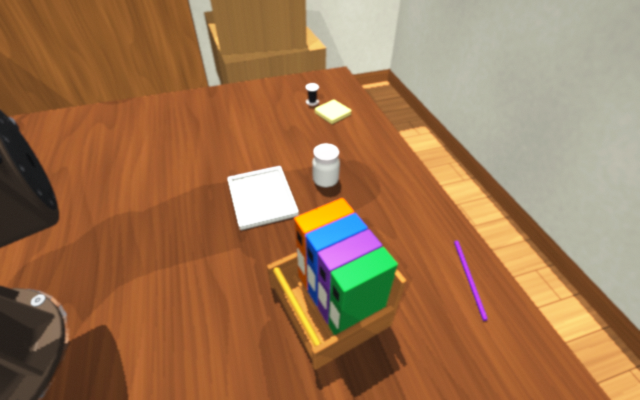

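View pics/top0.png

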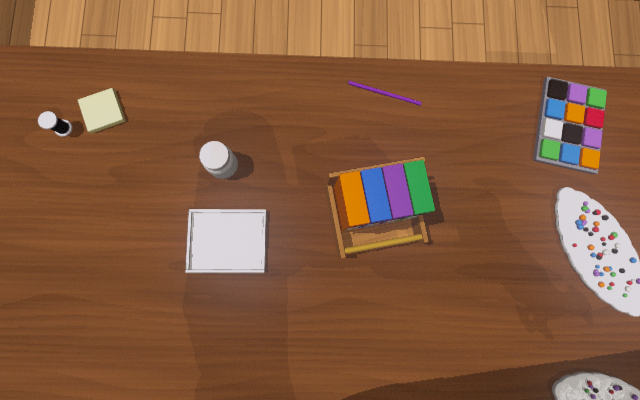

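Orange is the left-end case (scene px 315,219; top px 349,201). The rack is yawed about 11.6°, the tray is at about (527, 235), and the jar is behind it. I'll move to the point above and behind the orange case.

Emit:
jog_arm:
  plan: "1 0 0 0 0 0 0.071; 1 0 0 0 0 0 0.071; 1 0.91 -0.85 0 0 0 0; 1 0.91 -0.85 0 0 0 0; 1 0.91 -0.85 0 0 0 0; 1 0.91 -0.85 0 0 0 0; 1 0.91 -0.85 0 0 0 0; 1 0.91 -0.85 0 0 0 0"
  grip_force: 40

```text
clock: 2.07
eef_pos: [353.8, -426.2, 231.4]
ee_rot: [0.0, 0.995, 0.101, 0.0]
wrist_force: [0.5, -0.2, -0.4]
gripper_width: -0.2
grip_force: 0.0
```

Emit:
jog_arm:
  plan: "1 0.91 -0.85 0 0 0 0; 1 0.91 -0.85 0 0 0 0; 1 0.91 -0.85 0 0 0 0; 1 0.91 -0.85 0 0 0 0; 1 0.91 -0.85 0 0 0 0; 1 0.91 -0.85 0 0 0 0; 1 0.91 -0.85 0 0 0 0; 1 0.91 -0.85 0 0 0 0"

```text
clock: 2.73
eef_pos: [527.0, -182.2, 231.5]
ee_rot: [0.0, 0.995, 0.101, 0.0]
wrist_force: [0.8, -0.9, 0.2]
gripper_width: 0.0
grip_force: 0.0
```

```bash
cat >> h.py <<'E'
from scipy.spatial.transform import Rotation as Ro
RC=np.array([609.2,-64.2,0]); YAW=11.6
RR=Ro.from_euler("z",YAW,degrees=True)
def where(target=None):
    s=read_state(); q=s["ee_rot"]; T=Ro.from_quat(np.r_[q[1:],q[0]]); p=s["eef_pos"]
    M=(RR.inv()*T).as_matrix()
    print("t",round(s["clock"],2),"tcp",p.round(1),"rack",RR.inv().apply(p-RC).round(1),"w",round(s["gripper_width"],1),"F",s["wrist_force"].round(1),"q",s["joint_positions"].round(2))
    print("toolz in rack",M[:,2].round(3),"toolx",M[:,0].round(3))
    if target is not None: # rack-frame target -> tool-axis shift in units of 3cm
        d=RR.apply(target)+RC-p; print("shift units",(T.inv().apply(d)/30).round(2))
E
python3 -c "
from h import *
where([64,58,225])"
```

```text
t 2.73 tcp [ 527.  -182.2  231.5] rack [-104.2  -99.1  231.5] w 0.0 F [ 0.8 -0.9  0.2] q [-0.39  0.35  1.81 -0.    0.98  0.98]
toolz in rack [ 0. -0. -1.] toolx [ 1. -0.  0.]
shift units [ 5.61 -5.24  0.22]
```

Emit:
jog_arm:
  plan: "1 0.93 -0.87 0 0 0 0; 1 0.93 -0.87 0 0 0 0; 1 0.93 -0.87 0 0 0 0; 1 0.93 -0.87 0 0 0 0; 1 0.93 -0.87 0 0 0 0; 1 0.9 -0.85 0 0 0 0; 1 0 0 0.2 0 0 0; 1 0 0 0 0 0 0"

```text
clock: 3.4
eef_pos: [658.2, 4.2, 224.1]
ee_rot: [-0.0, 0.995, 0.102, -0.001]
wrist_force: [-1.7, -1.0, -1.0]
gripper_width: 0.1
grip_force: 0.0
```

```bash
python3 -c "
from h import *
where([64,58,164])
a,b=get_image('scene'),get_image('top')
sa=cv2.resize(a[0][150:330,230:470],None,fx=2.5,fy=2.5,interpolation=3)
save('s1.png',sa)
"
```

```text
t 3.4 tcp [658.2   4.2 224.1] rack [ 61.7  57.1 224.1] w 0.1 F [-1.7 -1.  -1. ] q [-0.04  0.5   1.58  0.    1.06  1.33]
toolz in rack [-0.001  0.    -1.   ] toolx [ 1.     0.002 -0.001]
shift units [ 0.08 -0.03  2.  ]
```

View pics/s1.png

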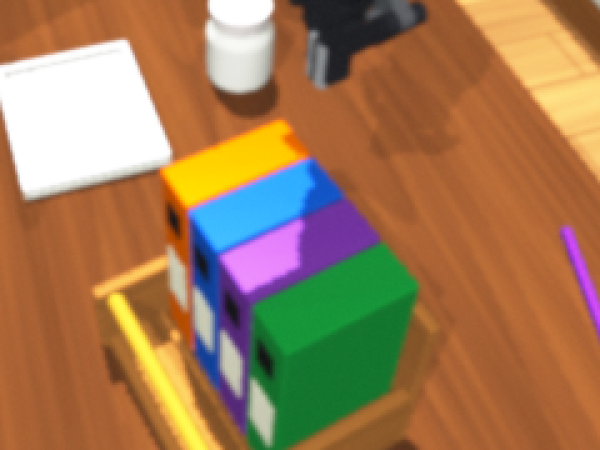

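The crop shows the shut fingers (crop 320,75) above and behind the orange case's rear edge (285,125), clear of all cases. I'll descend behind the edge and pull gently.

Emit:
jog_arm:
  plan: "1 0.12 -0.03 0.4 0 0 0; 1 0 0 0.5 0 0 0; 1 0 0 0.5 0 0 0; 1 0 0 0.4 0 0 0; 1 0 0 0.2 0 0 0; 1 -0.1 0 0 0 0 0; 1 -0.1 0 0 0 0 0; 1 -0.1 0 0 0 0 0"

```text
clock: 4.17
eef_pos: [652.5, 1.8, 166.0]
ee_rot: [0.0, 0.995, 0.101, 0.0]
wrist_force: [-0.3, -0.3, 0.8]
gripper_width: 0.3
grip_force: 0.0
```

```bash
python3 -c "
from h import *
where()"
```

```text
t 4.17 tcp [652.5   1.8 166. ] rack [ 55.7  55.9 166. ] w 0.3 F [-0.3 -0.3  0.8] q [-0.04  0.55  1.65 -0.    0.94  1.33]
toolz in rack [ 0.001 -0.    -1.   ] toolx [ 1.    -0.001  0.001]
```

Emit:
jog_arm:
  plan: "1 -0.1 -0.04 0 0 0 0; 1 -0.15 -0.02 -0.05 0 0 0; 1 -0.2 0 -0.09 0 0 0; 1 -0.2 0 -0.09 0 0 0; 1 -0.2 0 -0.09 0 0 0; 1 -0.2 0 -0.07 0 0 0; 1 -0.2 0 -0.06 0 0 0; 1 0 0 0 0 0 0"

```text
clock: 4.83
eef_pos: [614.1, -3.9, 179.3]
ee_rot: [-0.0, 0.995, 0.101, -0.0]
wrist_force: [1.1, 0.2, -0.3]
gripper_width: 0.3
grip_force: 0.4
```

```bash
python3 -c "
from h import *
where()
a=get_image('scene')
save('s2.png',cv2.resize(a[0][150:330,230:470],None,fx=2.5,fy=2.5,interpolation=3))
"
```

```text
t 4.83 tcp [614.1  -3.9 179.3] rack [ 16.9  58.1 179.3] w 0.3 F [ 1.1  0.2 -0.3] q [-0.06  0.49  1.73 -0.    0.92  1.31]
toolz in rack [-0.  0. -1.] toolx [ 1.    -0.001 -0.   ]
```

View pics/s2.png

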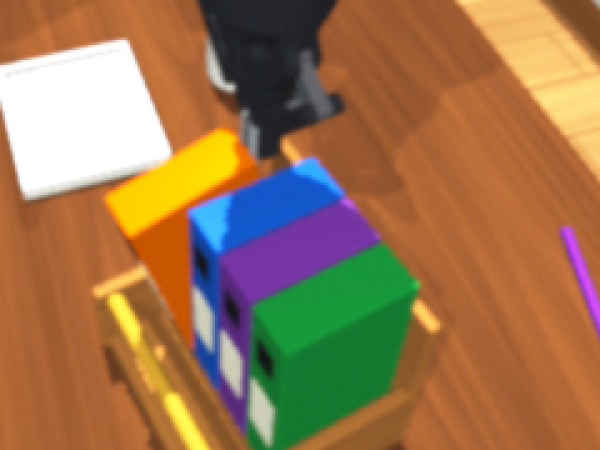

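The orange case is tipping cleanly (its top at crop 185,185) and the neighbours have not moved. Continuing.

Emit:
jog_arm:
  plan: "1 -0.2 0 -0.06 0 0 0; 1 -0.2 0 -0.06 0 0 0; 1 -0.2 0 -0.05 0 0 0; 1 -0.2 0 -0.04 0 0 0; 1 -0.2 0 -0.03 0 0 0; 1 -0.2 0 -0.02 0 0 0; 1 -0.2 0 -0.02 0 0 0; 1 -0.2 0 -0.01 0 0 0"

```text
clock: 5.55
eef_pos: [567.7, -13.5, 187.6]
ee_rot: [0.0, 0.995, 0.101, 0.0]
wrist_force: [0.3, -0.4, 0.2]
gripper_width: -0.2
grip_force: 0.0
```

Emit:
jog_arm:
  plan: "1 -0.2 0 0 0 0 0; 1 -0.2 0 0 0 0 0; 1 -0.15 0 0 0 0 0; 1 0 0 0 0 0 0; 1 0 0 0 0 0 0; 1 0 0 0 0 0 0"

```text
clock: 6.05
eef_pos: [552.5, -16.6, 187.6]
ee_rot: [0.0, 0.995, 0.101, 0.0]
wrist_force: [-0.5, 0.9, 0.4]
gripper_width: 0.1
grip_force: 0.0
```

```bash
python3 -c "
from h import *
where()
a=get_image('scene')
save('s3.png',cv2.resize(a[0][150:330,230:470],None,fx=2.5,fy=2.5,interpolation=3))
"
```

```text
t 6.05 tcp [552.5 -16.6 187.6] rack [-46.   58.  187.6] w 0.1 F [-0.5  0.9  0.4] q [-0.08  0.4   1.87  0.    0.88  1.28]
toolz in rack [ 0. -0. -1.] toolx [ 1. -0.  0.]
```

View pics/s3.png

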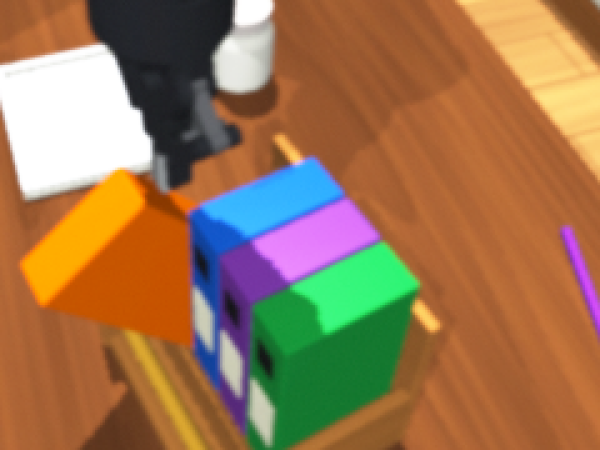

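The orange case now leans on the rail (crop 110,240). I'll retreat upward, open, pitch 38° and measure the leaning case.

Emit:
jog_arm:
  plan: "1 0.1 0 -0.5 0 0 0; 1 0 0 -0.9 0 0 0; 1 0 0 -0.9 0 0 0; -1 -0.5 0 -0.4 0 0.1 0; -1 -0.8 0 0 0 0.11 0; -1 -0.8 0 0 0 0.11 0; -1 -0.8 0 0 0 0.11 0; -1 -0.8 0 0 0 0.11 0"

```text
clock: 6.77
eef_pos: [470.6, -26.8, 251.6]
ee_rot: [-0.033, 0.969, 0.103, 0.224]
wrist_force: [0.6, 1.2, 0.1]
gripper_width: 60.7
grip_force: 0.0
```

```bash
python3 -c "
from h import *
where([-142,56,209])
for n in ('scene','top'):
    im,d=get_image(n); w=cloud(n,d)
    r=trace(n,'case_orange')
    if not r: print('none');continue
    r=r[0]
    p=w[r['pixels']]; p=p[~np.isnan(p[:,0])]; p=RR.inv().apply(p-RC)
    print(n,r['confidence'],len(p),np.percentile(p,[1,50,99],axis=0).round(1).tolist())
    # fit top face by RANSAC plane
    best=0;rng=np.random.default_rng(0)
    for _ in range(400):
        a,b,c=p[rng.choice(len(p),3,False)]; nn=np.cross(b-a,c-a); L=np.linalg.norm(nn)
        if L<100: continue
        nn/=L; k=abs((p-a)@nn)<2
        if k.sum()>best: best=k.sum(); B=(nn,k)
    nn,k=B; print('plane',best,nn.round(3),np.percentile(p[k],[2,50,98],axis=0).round(1).tolist())
"
```

```text
t 6.77 tcp [470.6 -26.8 251.6] rack [-128.3   64.5  251.6] w 60.7 F [0.6 1.2 0.1] q [-0.31  0.03  2.3   0.54  0.48  0.61]
toolz in rack [ 0.441  0.021 -0.897] toolx [0.897 0.004 0.441]
shift units [-1.04  0.3   1.06]
scene 0.89 3240 [[-139.3, 37.5, 37.1], [-84.0, 39.2, 155.6], [-38.3, 71.6, 199.7]]
plane 2086 [-0.005  1.    -0.01 ] [[-130.6, 37.7, 44.1], [-78.0, 38.7, 137.5], [-44.6, 40.4, 192.5]]
top 0.9 2434 [[-140.8, 37.7, 11.3], [-65.8, 60.0, 157.6], [26.6, 73.5, 199.6]]
plane 1050 [-0.794  0.011 -0.608] [[-72.8, 38.5, 70.4], [-31.1, 56.0, 146.6], [26.5, 72.7, 199.8]]
```

Emit:
jog_arm:
  plan: "-1 0 0 0 -0.02 -0.05 0; -1 0 0 0 0 -0.05 0; -1 0 0 0 0 0 0"

```text
clock: 7.22
eef_pos: [476.6, -26.9, 253.3]
ee_rot: [-0.018, 0.979, 0.103, 0.174]
wrist_force: [1.0, -0.4, 0.2]
gripper_width: 85.6
grip_force: 0.0
```

```bash
python3 -c "
from h import *
where([-123,56,218]);where([-91,56,133])"
```

```text
t 7.22 tcp [476.6 -26.9 253.3] rack [-122.4   63.2  253.3] w 85.6 F [ 1.  -0.4  0.2] q [-0.24  0.06  2.21  0.28  0.57  0.91]
toolz in rack [ 0.345  0.001 -0.939] toolx [0.939 0.006 0.345]
shift units [-0.43  0.24  1.1 ]
t 7.22 tcp [476.6 -26.9 253.3] rack [-122.4   63.2  253.3] w 85.6 F [ 1.  -0.4  0.2] q [-0.24  0.06  2.21  0.28  0.57  0.91]
toolz in rack [ 0.345  0.001 -0.939] toolx [0.939 0.006 0.345]
shift units [-0.4   0.24  4.12]
```

Emit:
jog_arm:
  plan: "-1 -0.2 0.12 0.2 0 0 0; -1 -0.2 0.12 0.5 0 0 0; -1 0 0 0.6 0 0 0; -1 0 0 0.6 0 0 0; -1 0 0 0.6 0 0 0; -1 0 0 0.4 0 0 0; -1 0 0 0 0 0 0"

```text
clock: 7.8
eef_pos: [493.7, -29.0, 164.0]
ee_rot: [-0.02, 0.979, 0.103, 0.174]
wrist_force: [-0.4, 0.1, -0.2]
gripper_width: 85.3
grip_force: 0.0
```

```bash
python3 -c "
from h import *
where([-91,56,133])"
```

```text
t 7.8 tcp [493.7 -29.  164. ] rack [-106.1   57.7  164. ] w 85.3 F [-0.4  0.1 -0.2] q [-0.23  0.24  2.29  0.49  0.33  0.69]
toolz in rack [ 0.344  0.005 -0.939] toolx [0.939 0.005 0.344]
shift units [0.12 0.06 1.14]
```

Emit:
jog_arm:
  plan: "-1 0.04 0.03 0.3 0 -0.04 0; -1 0.04 0.03 0.3 0 -0.04 0; -1 0.04 0 0.3 0 0 0; -1 0 0 0.2 0 0 0; -1 0 0 0 0 0 0"

```text
clock: 8.22
eef_pos: [506.2, -27.9, 134.7]
ee_rot: [-0.015, 0.986, 0.103, 0.133]
wrist_force: [-1.3, 0.9, 0.3]
gripper_width: 85.5
grip_force: 0.0
```

```bash
python3 -c "
from h import *
where([-91,56,133])
a=get_image('scene')
save('s4.png',cv2.resize(a[0][150:330,190:430],None,fx=2.5,fy=2.5,interpolation=3))"
```

```text
t 8.22 tcp [506.2 -27.9 134.7] rack [-93.6  56.2 134.7] w 85.5 F [-1.3  0.9  0.3] q [-0.19  0.33  2.23  0.31  0.35  0.89]
toolz in rack [ 0.266  0.004 -0.964] toolx [0.964 0.006 0.266]
shift units [0.07 0.01 0.08]
```

View pics/s4.png

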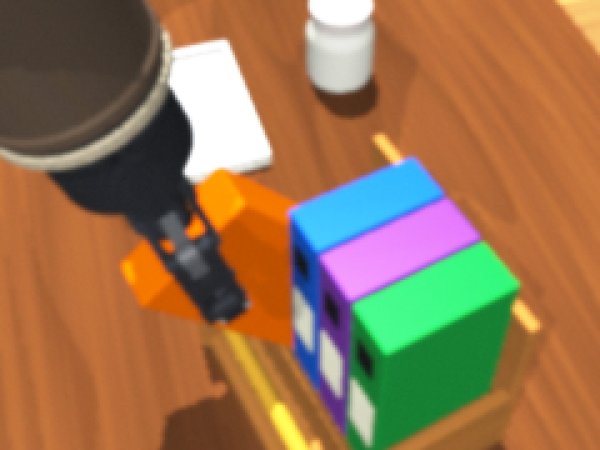

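The fingers straddle the leaning case (pads at crop 230,295), clear of blue. Closing the grip now.

Emit:
jog_arm:
  plan: "0.6 0 0 0 0 0 0; 1 0 0 0 0 0 0; 1 0 0 0 0 0 0; 1 0 0 0 0 0 0; 1 0 0 0 0 0 0; 1 0 0 0 0 0 0"
  grip_force: 100

```text
clock: 8.77
eef_pos: [506.6, -28.4, 136.0]
ee_rot: [-0.015, 0.986, 0.103, 0.134]
wrist_force: [-2.9, -1.1, 7.5]
gripper_width: 35.3
grip_force: 98.6
```

Emit:
jog_arm:
  plan: "1 0.05 0 -0.18 0 0 0; 1 0.08 0 -0.29 0 0 0; 1 0.1 0 -0.38 0 0 0; 1 0.1 0 -0.38 0 0 0; 1 0.13 0 -0.48 0 0 0; 1 0.13 0 -0.48 0 0 0; 1 0.13 0 -0.48 0 0 0; 1 0.13 0 -0.48 0 0 0"

```text
clock: 9.43
eef_pos: [505.5, -28.7, 234.9]
ee_rot: [-0.015, 0.986, 0.103, 0.133]
wrist_force: [0.2, -0.6, -4.2]
gripper_width: 34.7
grip_force: 100.1
```

Emit:
jog_arm:
  plan: "1 0.05 -0.1 -0.5 0 0 0; 1 0 -0.3 -0.5 0 0 0; 1 0 -0.5 -0.5 0 0 0; 1 0 -0.7 -0.4 0 0 0; 1 0 -0.7 -0.3 0 0 0; 1 0 -0.7 0 0 0 0; 1 0 -0.7 0 0 0 0; 1 0 -0.4 0 0 0 0"

```text
clock: 10.1
eef_pos: [463.7, 89.5, 298.6]
ee_rot: [-0.015, 0.986, 0.103, 0.134]
wrist_force: [-0.3, -0.5, -3.6]
gripper_width: 34.8
grip_force: 100.9
```

```bash
python3 -c "
from h import *
where()
a=get_image('scene')
save('s5.png',a[0])"
```

```text
t 10.1 tcp [463.7  89.5 298.6] rack [-111.6  179.8  298.6] w 34.8 F [-0.3 -0.5 -3.6] q [0.1  0.01 2.1  0.04 0.76 1.44]
toolz in rack [ 0.266  0.003 -0.964] toolx [0.964 0.006 0.266]
```

View pics/s5.png

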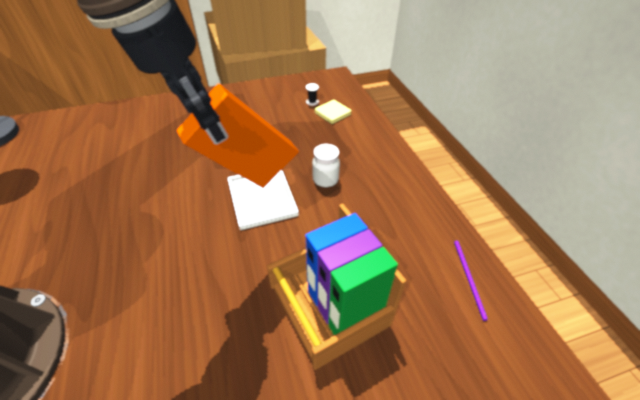

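The case is out, and the other three stand in place. The orange case is held tilted at px (240,140). I'll rotate it upright and move over the tray.

Emit:
jog_arm:
  plan: "1 0.1 -0.5 0 0 -0.08 0; 1 0.2 -0.7 0 0 -0.09 0; 1 0.2 -0.7 0 0 -0.09 0; 1 0.2 -0.7 0 0 -0.09 0; 1 0.2 -0.7 0 0 -0.09 0; 1 0.2 -0.7 0 0 -0.09 0; 1 0.2 -0.5 0 0 -0.09 0; 1 0 0 0 0 0 0"

```text
clock: 10.82
eef_pos: [475.5, 230.6, 294.5]
ee_rot: [0.02, 0.976, 0.103, -0.192]
wrist_force: [-0.7, -0.5, -4.7]
gripper_width: 34.9
grip_force: 101.5
```

```bash
cat > m.py <<'E'
from h import *
def planes(p,k=3,tol=1.5,seed=0):
    rng=np.random.default_rng(seed);out=[]
    for _ in range(k):
        if len(p)<80: break
        best=0
        for _ in range(400):
            a,b,c=p[rng.choice(len(p),3,False)]; nn=np.cross(b-a,c-a); L=np.linalg.norm(nn)
            if L<150: continue
            nn/=L; m=abs((p-a)@nn)<tol
            if m.sum()>best: best=m.sum(); B=m
        q=p[B]; c=q.mean(0); n=np.linalg.svd(q-c)[2][2]
        out.append((n,c,q)); p=p[~B]
    return out
def meas():
  where()
  for cn in ("scene","top"):
    im,d=get_image(cn); w=cloud(cn,d)
    for th in ("case_orange","tray"):
        r=trace(cn,th)
        if not r: print(cn,th,"none"); continue
        r=r[0]; m=cv2.erode(r["pixels"].astype(np.uint8),np.ones((3,3)))>0
        p=w[m]; p=p[~np.isnan(p[:,0])]
        print(cn,th,round(r["confidence"],2),len(p),np.percentile(p,[1,50,99],axis=0).round(1).tolist())
        if th=="case_orange":
            for n,c,q in planes(p): print("  plane",len(q),n.round(3),c.round(1),np.percentile(q,[2,98],axis=0).round(1).tolist())
if __name__=="__main__": meas()
E
python3 m.py
```

```text
t 10.82 tcp [475.5 230.6 294.5] rack [-71.7 315.7 294.5] w 34.9 F [-0.7 -0.5 -4.7] q [0.35 0.47 1.52 0.06 1.54 1.7 ]
toolz in rack [-0.379 -0.001 -0.925] toolx [ 0.925  0.007 -0.379]
scene case_orange 0.93 3779 [[445.0, 205.6, 171.2], [481.2, 214.6, 256.5], [532.2, 232.5, 334.6]]
  plane 3049 [ 0.203 -0.979 -0.005] [488.3 214.6 250.5] [[449.0, 206.2, 172.5], [531.3, 223.8, 329.3]]
  plane 269 [ 0.202 -0.979 -0.007] [483.  211.7 246.3] [[449.9, 204.9, 175.8], [528.2, 221.1, 329.9]]
  plane 194 [-0.002 -0.008 -1.   ] [465.5 224.2 334.1] [[446.4, 210.5, 332.9], [484.1, 240.4, 335.2]]
scene tray 0.95 2777 [[467.7, 154.8, 2.8], [527.6, 227.9, 5.9], [588.9, 311.2, 14.8]]
top case_orange 0.59 1817 [[444.2, 202.4, 178.1], [464.5, 212.4, 334.4], [495.3, 242.0, 337.2]]
  plane 964 [ 0.005 -0.004  1.   ] [464.9 223.9 335.4] [[444.3, 205.3, 334.2], [487.1, 241.8, 336.8]]
  plane 754 [-0.208  0.978  0.002] [465.7 206.  256.1] [[448.9, 202.4, 177.7], [495.8, 212.6, 333.4]]
  plane 76 [-0.004  0.001 -1.   ] [469.8 228.5 333.7] [[447.6, 210.8, 333.0], [487.1, 242.0, 334.1]]
top tray 0.9 3179 [[466.7, 156.4, 1.6], [538.1, 211.0, 4.8], [588.0, 309.0, 14.3]]
```

The case is upright within 0.5° with its underside at z ≈ 165. Moving to the tray centre and most of the way down.

Emit:
jog_arm:
  plan: "1 0.4 0.03 0.4 0 0 0; 1 0.4 0.03 0.45 0 0 0; 1 0.4 0.03 0.45 0 0 0; 1 0.4 0.04 0.45 0 0 0; 1 0.4 0.04 0.45 0 0 0; 1 0.4 0.04 0.45 0 0 0; 1 0.3 0.04 0.45 0 0 0; 1 0.2 0 0.38 0 0 0"

```text
clock: 11.78
eef_pos: [517.3, 229.6, 165.8]
ee_rot: [0.019, 0.977, 0.102, -0.188]
wrist_force: [-0.2, -0.6, -4.5]
gripper_width: 35.2
grip_force: 101.7
```

Emit:
jog_arm:
  plan: "1 0 0 0 0 0 0; 1 0 0 0 0 0 0"

```text
clock: 11.95
eef_pos: [516.5, 229.8, 167.2]
ee_rot: [0.019, 0.976, 0.102, -0.189]
wrist_force: [-0.4, -0.3, -4.0]
gripper_width: 34.9
grip_force: 101.7
```

```bash
python3 m.py
```

```text
t 11.95 tcp [516.5 229.8 167.2] rack [-31.7 306.7 167.2] w 34.9 F [-0.4 -0.3 -4. ] q [0.33 0.64 1.55 0.05 1.33 1.67]
toolz in rack [-0.372 -0.001 -0.928] toolx [ 0.928  0.007 -0.372]
scene case_orange 0.64 2462 [[485.2, 204.9, 44.2], [519.9, 213.9, 128.8], [572.8, 236.7, 207.6]]
  plane 1895 [ 0.203 -0.979 -0.003] [528.4 213.6 120.9] [[490.2, 205.3, 45.9], [572.2, 222.9, 202.9]]
  plane 195 [ 0.004 -0.001  1.   ] [507.8 225.5 206.8] [[487.2, 209.3, 205.4], [528.8, 241.8, 208.0]]
  plane 149 [ 0.971  0.239 -0.008] [486.8 214.9 137.7] [[484.4, 207.0, 57.1], [489.6, 225.7, 204.0]]
scene tray 0.87 1858 [[466.4, 154.7, 2.9], [525.8, 201.8, 5.9], [590.8, 306.8, 14.8]]
top case_orange 0.88 877 [[486.7, 204.5, 60.2], [506.7, 216.2, 206.1], [560.8, 239.2, 209.2]]
  plane 463 [ 0.003  0.015 -1.   ] [508.2 223.4 207.1] [[488.0, 207.0, 205.8], [532.0, 238.0, 208.6]]
  plane 320 [ 0.205 -0.979 -0.004] [507.4 208.1 130.6] [[490.5, 204.4, 58.8], [562.1, 219.5, 204.7]]
  plane 63 [ 0.008  0.022 -1.   ] [513.8 229.1 205.3] [[486.9, 212.7, 204.5], [535.1, 239.7, 206.1]]
top tray 0.98 2029 [[464.0, 155.6, 1.5], [518.1, 190.1, 4.9], [589.8, 280.4, 14.5]]
```

Emit:
jog_arm:
  plan: "1 0.065 0 0.16 0 0 0; 1 0.065 0 0.16 0 0 0; 1 0.065 0 0.16 0 0 0; 1 0.065 0 0.16 0 0 0; 1 0.05 0 0.12 0 0 0; 1 0 0 0 0 0 0; 1 0 0 0 0 0 0"

```text
clock: 12.83
eef_pos: [516.9, 230.0, 142.8]
ee_rot: [0.019, 0.977, 0.103, -0.188]
wrist_force: [-0.1, -0.1, -4.1]
gripper_width: 34.9
grip_force: 101.7
```

Emit:
jog_arm:
  plan: "1 0.012 0 0.03 0 0 0; 1 0.012 0 0.03 0 0 0; 1 0.012 0 0.03 0 0 0; 1 0 0 0 0 0 0; 1 0 0 0 0 0 0"

```text
clock: 13.25
eef_pos: [517.1, 230.0, 140.3]
ee_rot: [0.019, 0.977, 0.103, -0.188]
wrist_force: [-0.9, -0.0, -4.3]
gripper_width: 35.1
grip_force: 101.7
```

Emit:
jog_arm:
  plan: "1 0.012 0 0.03 0 0 0; 1 0.012 0 0.03 0 0 0; 1 0 0 0 0 0 0; 1 0 0 0 0 0 0"

```text
clock: 13.58
eef_pos: [517.1, 230.0, 138.3]
ee_rot: [0.019, 0.977, 0.103, -0.188]
wrist_force: [-0.9, -0.3, -5.2]
gripper_width: 35.2
grip_force: 101.7
```

Emit:
jog_arm:
  plan: "1 0.012 0 0.03 0 0 0; 1 0 0 0 0 0 0; 1 0 0 0 0 0 0"

```text
clock: 13.83
eef_pos: [517.1, 230.0, 137.3]
ee_rot: [0.019, 0.977, 0.103, -0.188]
wrist_force: [-0.1, 0.4, -3.7]
gripper_width: 35.1
grip_force: 101.7
```

Emit:
jog_arm:
  plan: "1 0.012 0 0.03 0 0 0; 1 0 0 0 0 0 0; 1 0 0 0 0 0 0"

```text
clock: 14.08
eef_pos: [517.2, 230.1, 136.5]
ee_rot: [0.019, 0.977, 0.103, -0.188]
wrist_force: [0.3, 0.8, -2.7]
gripper_width: 35.1
grip_force: 102.2
```

Emit:
jog_arm:
  plan: "1 0.012 0 0.03 0 0 0; 1 0 0 0 0 0 0; 1 0 0 0 0 0 0"

```text
clock: 14.33
eef_pos: [517.1, 230.1, 136.3]
ee_rot: [0.019, 0.977, 0.103, -0.188]
wrist_force: [-2.0, -0.3, 10.7]
gripper_width: 34.9
grip_force: 103.3
```

Emit:
jog_arm:
  plan: "1 0.006 0 0.015 0 0 0; 1 0 0 0 0 0 0; 1 0 0 0 0 0 0"

```text
clock: 14.58
eef_pos: [517.0, 230.1, 136.3]
ee_rot: [0.019, 0.977, 0.103, -0.188]
wrist_force: [-3.9, 0.4, 16.9]
gripper_width: 35.3
grip_force: 104.1
```

In contact with the tray floor. Easing the grip, then opening.

Emit:
jog_arm:
  plan: "1 0 0 0 0 0 0; 1 0 0 0 0 0 0; 1 0 0 0 0 0 0"
  grip_force: 20

```text
clock: 14.83
eef_pos: [517.0, 230.1, 136.3]
ee_rot: [0.019, 0.977, 0.103, -0.188]
wrist_force: [-4.3, -0.4, 17.2]
gripper_width: 34.7
grip_force: 104.1
```

Emit:
jog_arm:
  plan: "-0.2 0 0 0 0 0 0; -0.4 0 0 0 0 0 0; -0.7 0 0 0 0 0 0; -1 0 0 0 0 0 0; -1 0 0 0 0 0 0; -1 0 0 0 0 0 0; -1 0 0 0 0 0 0; -1 0 0 0 0 0 0"

```text
clock: 15.5
eef_pos: [517.1, 230.1, 134.9]
ee_rot: [0.019, 0.977, 0.103, -0.188]
wrist_force: [-0.5, -0.1, 0.2]
gripper_width: 85.5
grip_force: 0.0
```

```bash
python3 m.py
```

```text
t 15.5 tcp [517.1 230.1 134.9] rack [-31.  306.8 134.9] w 85.5 F [-0.5 -0.1  0.2] q [0.33 0.68 1.57 0.05 1.27 1.67]
toolz in rack [-0.371 -0.    -0.929] toolx [ 0.929  0.007 -0.371]
scene case_orange 0.7 2297 [[485.4, 205.7, 13.4], [519.2, 214.1, 98.7], [572.5, 239.4, 176.6]]
  plane 1665 [-0.207  0.978 -0.004] [526.6 213.9  91.2] [[490.4, 206.1, 15.6], [572.0, 223.6, 173.1]]
  plane 245 [ 0.001 -0.002 -1.   ] [512.5 227.2 175.5] [[487.2, 211.1, 174.2], [539.1, 243.8, 176.8]]
  plane 169 [-0.201  0.98  -0.008] [517.9 214.   74.4] [[488.3, 207.7, 12.4], [568.4, 224.6, 169.7]]
scene tray 0.58 1361 [[466.7, 154.5, 3.1], [522.8, 189.2, 6.1], [589.6, 308.3, 14.9]]
top case_orange 0.95 909 [[487.2, 204.8, 26.6], [511.5, 213.1, 172.1], [538.0, 232.6, 176.7]]
  plane 503 [-0.209  0.978 -0.004] [513.5 209.8 113.1] [[490.1, 204.8, 27.4], [537.9, 215.2, 175.2]]
  plane 342 [-0.005 -0.002 -1.   ] [509.8 222.  174.5] [[487.3, 209.3, 173.0], [535.7, 232.7, 175.8]]
top tray 0.96 1565 [[463.8, 155.4, 1.5], [507.8, 182.0, 5.0], [590.2, 264.6, 14.7]]
```

The case stands free and upright (top at z ≈ 175.5, normal vertical). Backing off along the tool axis.

Emit:
jog_arm:
  plan: "-1 0 0 -0.3 0 0 0; -1 0 0 -0.6 0 0 0; -1 0 0 -0.8 0 0 0; -1 0 0 -0.9 0 0 0; -1 0 0 -0.9 0 0 0; -1 0 0 -0.9 0 0 0; -1 0 0 0 0 0 0; -1 0 0 0 0 0 0"

```text
clock: 16.47
eef_pos: [566.2, 240.2, 259.2]
ee_rot: [0.018, 0.977, 0.103, -0.186]
wrist_force: [-0.1, 0.1, -0.5]
gripper_width: 85.2
grip_force: 0.0
```

```bash
python3 -c "
from m import *
meas()
im,d=get_image('scene'); save('s6.png',im)"
```

```text
t 16.47 tcp [566.2 240.2 259.2] rack [ 19.1 306.9 259.2] w 85.2 F [-0.1  0.1 -0.5] q [0.32 0.62 1.33 0.04 1.56 1.68]
toolz in rack [-0.368 -0.    -0.93 ] toolx [ 0.93   0.007 -0.368]
scene case_orange 0.68 2780 [[486.1, 205.7, 14.3], [527.8, 215.7, 117.4], [572.2, 242.8, 176.7]]
  plane 2059 [ 0.204 -0.979 -0.   ] [530.3 214.7 100.8] [[490.6, 206.2, 16.0], [571.2, 223.4, 173.7]]
  plane 343 [ 0.    -0.003 -1.   ] [527.9 229.2 175.6] [[488.6, 211.0, 174.3], [567.6, 246.7, 176.8]]
  plane 169 [-0.198  0.98  -0.   ] [528.  216.2 109.2] [[488.3, 207.9, 21.1], [572.3, 225.2, 173.6]]
scene tray 0.75 1309 [[467.3, 154.4, 3.3], [523.6, 188.7, 6.1], [589.2, 304.7, 15.2]]
top case_orange 0.67 1896 [[487.0, 205.1, 23.8], [528.4, 220.4, 173.2], [571.0, 250.7, 176.6]]
  plane 941 [ 0.001  0.007 -1.   ] [527.4 230.  174.3] [[487.1, 209.5, 172.8], [568.4, 250.6, 175.6]]
  plane 804 [-0.206  0.978 -0.002] [530.1 213.4 106. ] [[490.3, 205.1, 23.0], [570.8, 222.0, 172.1]]
  plane 92 [ 0.002 -0.012  1.   ] [525.9 229.7 176.2] [[487.2, 212.2, 175.6], [568.5, 248.4, 177.5]]
top tray 0.75 2396 [[463.7, 155.9, 1.5], [516.2, 196.5, 5.0], [588.9, 311.0, 14.7]]
```

View pics/s6.png

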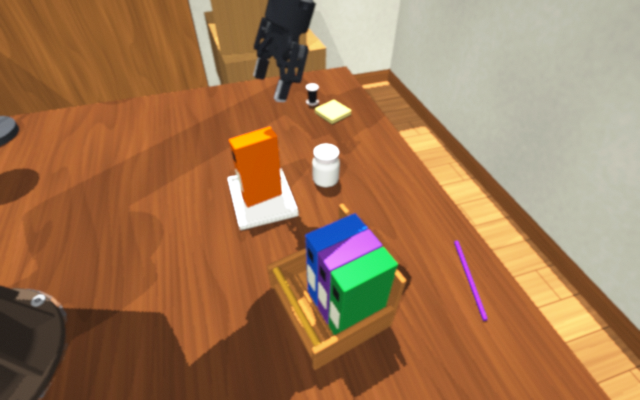

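The orange case stands upright in the tray (px 257,165). The others are in the rack (350,265), the jar is unmoved (326,165) and the gripper is clear.

```bash
python3 -c "
from rig import sign_off
print(sign_off())"
```

```text
the job is handed in; nothing more can be done
None
```

I tipped the orange case onto the rail, lifted it out and stood it upright and free near the middle of the white tray. The other three cases and the jar show no movement in the last picture. I handed the job in at about 16.6 s; no verdict came back.

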